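# Push a bearing sleeve up the loading ramp and hold it at the stop

### The job

Two bearing sleeves lie at the foot of the two-lane loading ramp. With the fingertips, slowly and steadily push the thicker sleeve up its lane, without gripping or lifting it or letting it run back, until it presses gently against the stop bar at the top, and finish still holding it pressed there, so that it can be clamped. Leave the thinner sleeve and the other things on the bench where they are.

Things in the scene. Friction and masses are not known exactly. Their poses are not given: they have to be found in the camera images.
- ramp: Fixed steel loading ramp with a green deck on the bench, 310 mm long, 194 mm wide. Origin: centre of its underside, on the bench. x is level, in the uphill direction; y to the left looking uphill; z up. Three straight rails, 14 mm high and 8 mm wide, at y = -93, 0 and 93 mm bound two lanes, 85 mm wide, centred at y = +46.5 and -46.5 mm. Which sleeve lies in which lane changes.
- deck: The ramp's tilted deck, at 0.12 rad (7 degrees). Origin: on its surface, midway across, at the inner face of the foot lip, 20 mm above the bench, 130 mm downhill of the ramp's origin. x runs uphill along the surface, y across to the left, z square to the surface. The lip, 10 mm high and 8 mm thick, lies just below x = 0.
- stop: Aluminium stop bar across both lanes at the head of the deck, 14 mm thick, spanning 6 to 40 mm above the surface. Origin: centre of its downhill face, 235 mm from the lip's inner face and 23 mm above the surface when free; axes as the deck's. It stands on springs: pushed uphill it yields about 1.1 mm per newton (after 0.5 N), at most 9 mm.
- thick_sleeve: The thicker sleeve: smooth, oiled aluminium cylinder, its bore seen as a dark disc at each end, 56 mm in diameter, 80 mm long, 0.25 to 0.5 kg, lying across one lane, resting on the deck and against the foot lip at the start. Origin at its centre; y is its axis, parallel to the deck's y; x and z turn as it rolls. It rolls freely and runs back down if let go.
- thin_sleeve: The thinner sleeve: same look, 40 mm in diameter, 80 mm long, lying at the foot of the other lane. To be left alone. Origin at its centre; y is its axis.
- oil_bottle: Small white plastic bottle with a black cap, 52 mm in diameter, 115 mm high, standing on the bench past the ramp's high end. Origin: centre of its underside.
- wrench: Steel wrench about 170 mm long lying flat on the bench beside the ramp, on its right looking uphill. Its handle runs along x.
- bearing_race: Plain steel bearing ring, 60 mm in diameter, 18 mm high, lying flat on the bench near the ramp's low end. Origin: centre of its underside.
There are look-alikes about, which are no part of the job. What is shaped like the thick_sleeve but green or orange is not meant.

How it is judged:
By the outcome, as a careful person would: the job done as asked, in the order asked, and still so for the second after the job is handed in, while the arm keeps its last pose, push and grip.
It also fails if it takes over 35 s, if anything falls off the work surface, if the arm or the gripper's body presses on something with over 40 N, if the wrist force passes 120 N, or if a joint passes its speed limit or range.

### The arm

A 6-joint arm with a two-finger parallel gripper is mounted at the origin on the work surface. World frame = base frame: x ahead of the robot, y to its left, z up, the work surface at z = 0. Lengths are in m, angles in degrees, forces in N, time in s.
With the tool pointing down it reaches from about 0.3 to 0.75 m from the base axis. Payload 8.5 kg.
Tool frame: the origin (TCP) lies midway between the tips of the shut fingers; the grasp point (between the pads) lies 19 mm behind it; z points along the fingers, y is the direction in which the jaws open and shut (so a half turn about z gives the same grasp; the last joint's range is limited). The gripper opens to 85 mm and grips with 20 to 120 N. Pads are 22 mm wide; open, the fingers measure 114 mm over their backs; the gripper's body (76 mm by 85 mm) begins 54 mm behind the grasp point. The pads swing forward as they close: fully open they stand 13 mm farther back than shut.
Start: joints at [57.68, 21.807, 74.336, -0, 83.858, -12.336], TCP at [0.188, 0.517, 0.196] pointing down, gripper open.
Joint ranges: [-178.18, 178.18], [-50.72, 133.34], [12.68, 142.11], [-81.47, 261.47], [9.98, 163.14], [-165.26, 165.26]. Speed limits (degrees/s): [136.94, 136.94, 180, 180, 180, 180].

### API

Orientations are given as a 3x3 rotation matrix whose columns are the frame's x, y, z axes.
In Python, from rig import status, eyes, env gives the robot as it stands. The module is installed in compiled form; this text tells all that it offers.
- The arm moves only by the tool play_rows, never from a script. Its argument "targets" is text: rows parted by semicolons, each of 5 numbers parted by spaces: the shift along the tool's x, y, z in m, then the turn about the tool's z in rad, then the closure, from 0 (fully open) to 1 (shut). A call has 1 to 5 rows; each row is the pose to reach, as a shift and turn from the pose commanded when the call began, along the tool's axes at that moment; what a row does not reach only later rows make up. A row lasts 1/10 s, in which the tool goes at most 50 mm and 8.59 degrees, less where a joint would pass 70% of its speed; a pose out of reach is approached as far as the arm can. A call with a gripper value outside its range is refused whole. The fingers move at their own pace and stop on an object; "force" is the grip in N (left out, the last holds). Time passes only in rows, so rows that repeat a pose let the fingers close. It gives the time, the measured TCP pose, the force and the opening at its end, in the units of the state.
- status.observe(): the state, without advancing time (a new reading comes with each control period).
- eyes.get_image(name): name is "scene" or "top"; returns a dict with "pixels" (384x512x3 uint8, red, green, blue), "range_z" (384x512 float32, m along the optical axis (not along the pixel's ray), 0 where there is no reading), "mtx" (3x3 intrinsics, pixels), "world_to_cam" (4x4, takes a point from world to camera coordinates). Camera axes: x right, y up, looking along -z (the intrinsics and any distortion apply to the point x, -y, -z); pixel columns grow to the right and rows downward; lengths in m; the calibration is good to about 2 mm. A picture is of the moment at which its call begins.
- env.close_job(): hands the job in, once; it reports no verdict.
The state is a dict: "time_s": time; "q": joint angles; "qvel": joint speeds; "joint_efforts": joint torques, N m; "position": TCP position; "tool_rot": TCP orientation; "ft_force": force on the tool from outside, world axes, zero at the start; "wrist_torque": the same for the moment, N m; "grip_width": finger opening in m.
Only numpy, scipy, OpenCV 4.12 (cv2) and the standard library are available. Lean on these libraries where they do the work, as an engineer would, in place of code of your own. Each camera call takes 0.05 s, during which the arm holds its last target.

## Working session

There is one attempt and no reset: what is moved stays moved. The work goes in short steps, Python scripts to look and compute and a tool call to move; the robot and the scene stay as the last step left them, time stands still between calls to the robot, and variables do not carry over. Pictures are saved under pics/ and viewed, and the job is handed in when it is done.

Besides the shell and the picture viewer there is one more tool, called after ">>>" as name(argument=value, ...), one argument or row to a line, values as JSON. play_rows: Moves the arm, as the interface text tells. Its arguments: {"type":"object","properties":{"targets":{"type":"string"},"force":{"type":"number"}},"required":["targets"]}

```bash
mkdir -p pics
python3 - <<'E'
from rig import status, eyes
import cv2,numpy as np
s=status.observe(); print(s)
for n in("scene","top"):
    d=eyes.get_image(n); cv2.imwrite(f"pics/{n}0.png",d["pixels"][:,:,::-1]); np.savez(f"{n}0.npz",**d)
    print(n,d["mtx"],d["world_to_cam"],d.keys())
E
```

```text
{'time_s': 0.0, 'q': array([ 5.76799081e+01,  2.18405420e+01,  7.43843321e+01, -4.06999424e-04,
        8.38565622e+01, -1.23356955e+01]), 'qvel': array([ 0.01858428,  0.02434022,  0.01338456, -0.04014556,  0.09728388,
       -0.05803966]), 'joint_efforts': array([-5.31318638e-04, -4.48473680e+01, -2.31280303e+01, -1.84641185e-04,
        4.84913835e-03, -1.61253325e-05]), 'position': array([0.18779157, 0.51659299, 0.19571849]), 'tool_rot': array([[-9.39785879e-01,  3.41762977e-01, -7.53944833e-04],
       [ 3.41763680e-01,  9.39785154e-01, -1.20490732e-03],
       [ 2.96753446e-04, -1.39002585e-03, -9.99998990e-01]]), 'ft_force': array([ 0.02968853, -0.08737367, -0.56766764]), 'wrist_torque': array([-0.00335705, -0.0505912 , -0.00870578]), 'grip_width': 0.08542803793507114}
scene [[411.58535484   0.         258.79829102]
 [  0.         411.58535484 190.48573417]
 [  0.           0.           1.        ]] [[ 0.6698679   0.74247726  0.0021269  -0.3517265 ]
 [-0.55111383  0.49529487  0.67153298  0.2098785 ]
 [ 0.49754452 -0.45101055  0.74097161 -1.15322662]
 [ 0.          0.          0.          1.        ]] dict_keys(['pixels', 'range_z', 'mtx', 'world_to_cam'])
top [[494.32979252   0.         255.25291137]
 [  0.         494.32979252 198.48684427]
 [  0.           0.           1.        ]] [[-2.44688486e-04 -9.99817552e-01 -1.90998331e-02  1.49038482e-02]
 [ 9.97690584e-01 -1.54138345e-03  6.79052443e-02 -5.06296761e-01]
 [-6.79222952e-02 -1.90391080e-02  9.97508934e-01 -1.35748864e+00]
 [ 0.00000000e+00  0.00000000e+00  0.00000000e+00  1.00000000e+00]] dict_keys(['pixels', 'range_z', 'mtx', 'world_to_cam'])
```

View pics/scene0.png

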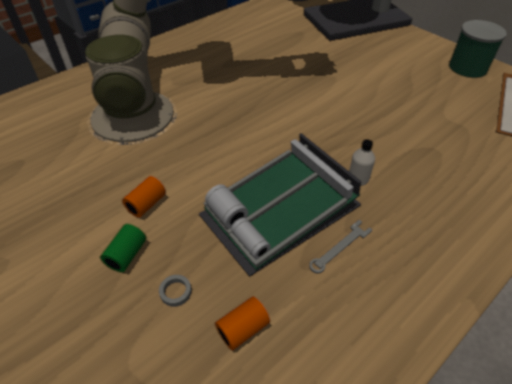

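View pics/top0.png

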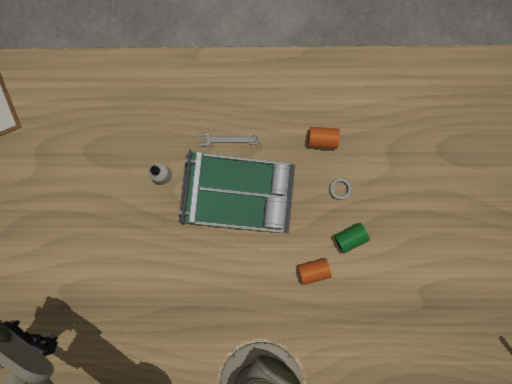

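The top view shows the ramp running uphill to the left (world +y). The stop is near column 195. The thicker sleeve is at about (276,212) in the lane nearer the robot, and the thinner one is at about (281,178). Next I measure the poses.

```bash
cat > h.py <<'E'
import numpy as np,cv2
def load(n): 
    d=np.load(n+".npz"); return d["pixels"],d["range_z"],d["mtx"],d["world_to_cam"]
def pts(rng,K,W):
    v,u=np.mgrid[:rng.shape[0],:rng.shape[1]]
    x=(u-K[0,2])/K[0,0]*rng; y=-(v-K[1,2])/K[1,1]*rng
    P=np.stack([x,y,-rng],-1)
    return (P-W[:3,3])@W[:3,:3]
E
python3 - <<'E'
from h import *
for n in("top0","scene0"):
    im,r,K,W=load(n); P=pts(r,K,W)
    hsv=cv2.cvtColor(im,cv2.COLOR_RGB2HSV)
    m=(hsv[...,0]>60)&(hsv[...,0]<95)&(hsv[...,1]>80)
    m&=(P[...,0]>.4)&(P[...,0]<.75)&(abs(P[...,1])<.25)&(r>0)
    mm=cv2.erode(m.astype(np.uint8),np.ones((3,3)))>0
    q=P[mm]; 
    nl,lab,st,c=cv2.connectedComponentsWithStats(m.astype(np.uint8)); print(n,[ (s.tolist()) for s in st[1:] if s[4]>50])
    A=np.c_[q[:,:2],np.ones(len(q))]; co,res,_,_=np.linalg.lstsq(A,q[:,2],rcond=None)
    for _ in range(3):
        e=q[:,2]-A@co; k=abs(e)<.004; co=np.linalg.lstsq(A[k],q[k,2],rcond=None)[0]
    print("plane",co,"std",e.std(),k.sum(),"tilt",np.hypot(*co[:2]),"uphill az",np.degrees(np.arctan2(co[1],co[0])), q.min(0),q.max(0))
    table=P[(abs(P[...,0]-.5)<.3)&(abs(P[...,2])<.01)];print("table z",np.median(table[:,2]))
im=load("top0")[0]; cv2.imwrite("pics/topz.png",cv2.resize(im[140:245,170:310,::-1],None,fx=5,fy=5,interpolation=cv2.INTER_CUBIC))
im=load("scene0")[0]; cv2.imwrite("pics/scz.png",cv2.resize(im[125:275,195:375,::-1],None,fx=4,fy=4,interpolation=cv2.INTER_CUBIC))
E
```

```text
top0 [[199, 157, 74, 37, 2078], [186, 164, 8, 47, 147], [196, 191, 70, 36, 2000], [335, 227, 19, 10, 108]]
plane [0.00653946 0.11214341 0.02463611] std 0.006072371154345603 2956 tilt 0.11233391879177261 uphill az 86.66266895822928 [ 0.40514465 -0.24747145  0.01654971] [0.62233547 0.20294309 0.05951482]
table z -0.00019510025102485078
scene0 [[234, 154, 79, 60, 1987], [252, 177, 91, 70, 2660], [347, 193, 11, 12, 51], [121, 232, 24, 26, 330]]
plane [0.01128607 0.11837693 0.02265452] std 0.00932025687416534 3948 tilt 0.1189137233316567 uphill az 84.55387394567504 [ 0.40091081 -0.24747716  0.02392534] [0.62919014 0.18628079 0.05614636]
table z 0.0007824001384727922
```

View pics/topz.png

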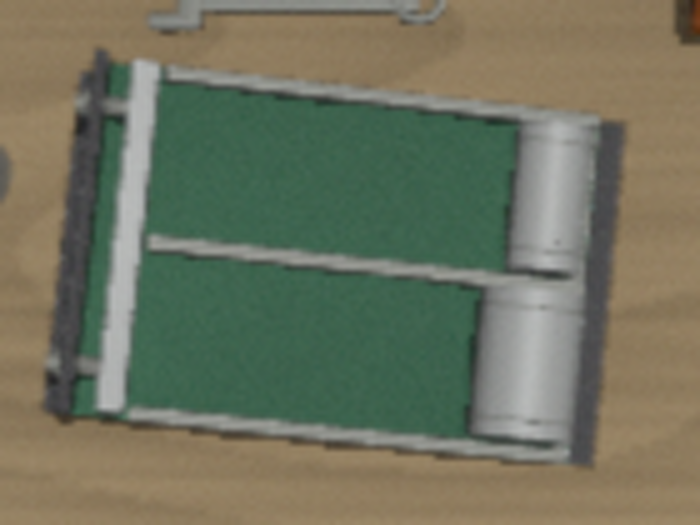

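View pics/scz.png

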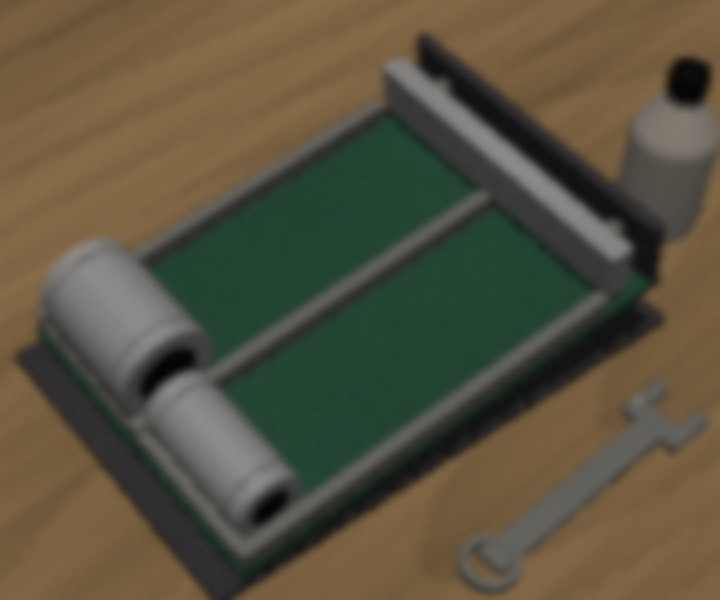

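```bash
cat >> h.py <<'E'
def deck_T(p):  # p: ramp origin x,y,yaw -> deck frame R,t
    c,s=np.cos(p[2]),np.sin(p[2]); Rz=np.array([[c,-s,0],[s,c,0],[0,0,1]])
    a=.12; Ry=np.array([[np.cos(a),0,-np.sin(a)],[0,1,0],[np.sin(a),0,np.cos(a)]])
    return Rz@Ry, np.array([p[0],p[1],0])+Rz@np.array([-.13,0,.02])
def hit(px,K,W,R,t,z):  # ray onto plane deck z -> deck coords
    d=np.array([(px[0]-K[0,2])/K[0,0],-(px[1]-K[1,2])/K[1,1],-1])@W[:3,:3]
    o=-W[:3,3]@W[:3,:3]
    o2=R.T@(o-t); d2=R.T@d
    return o2+d2*(z-o2[2])/d2[2]
E
python3 - <<'E'
from h import *
from scipy.optimize import least_squares
F={"top0":(5,(170,140),[((150,241),1,0,.014),((500,281),1,0,.014),((158,65),0,.235,.04),((126,408),0,.235,.04)]),
"scene0":(4,(195,125),[((215,383),1,0,.014),((487,195),1,0,.014),((386,84),0,.235,.04),((612,264),0,.235,.04)])}
def conv(z,f,o): return ((z[0]+.5)/f-.5+o[0],(z[1]+.5)/f-.5+o[1])
def res(p,names):
    R,t=deck_T(p); o=[]
    for n in names:
        f,off,L=F[n]; _,_,K,W=load(n)
        for z,ax,val,h in L: o.append(hit(conv(z,f,off),K,W,R,t,h)[ax]-val)
    return o
for names in(["top0"],["scene0"],["top0","scene0"]):
    s=least_squares(res,[.52,.03,1.5],args=(names,)); print(names,s.x,np.degrees(s.x[2]),np.round(np.array(s.fun)*1e3,1))
R,t=deck_T(s.x); np.save("ramp.npy",s.x)
for n in("top0","scene0"):
    im,r,K,W=load(n); P=(pts(r,K,W)-t)@R
    m=(r>0)&(P[...,0]>-.01)&(P[...,0]<.08)&(abs(P[...,1])<.1)&(P[...,2]>.02)
    for sg in(1,-1):
        q=P[m&(sg*P[...,1]>.006)]
        top=q[q[:,2]>q[:,2].max()-.01]
        print(n,sg,"max z",np.percentile(q[:,2],98),"x",np.percentile(q[:,0],[2,50,98]),"y",np.percentile(q[:,1],[2,50,98]),"cx top",top[:,0].mean())
    g=P[(abs(P[...,1])<.08)&(P[...,0]>.09)&(P[...,0]<.2)&(abs(P[...,1])>.02)&(abs(P[...,2])<.02)];print("deck z",np.median(g[:,2]),g[:,2].std())
    g=P[(abs(P[...,1])<.08)&(P[...,0]>.22)&(P[...,0]<.26)&(P[...,2]>.03)];print("stop top",np.percentile(g,[5,95],axis=0))
print(R,t)
E
```

```text
['top0'] [0.52207106 0.06678493 1.47418355] 84.46449547714909 [-1.  1.  1. -1.]
['scene0'] [0.52647399 0.06191921 1.49652699] 85.74468053752486 [ 0.5 -0.5 -0.6  0.6]
['top0', 'scene0'] [0.52416128 0.06464203 1.48430196] 85.04423768176937 [ 0.3  4.2  2.   1.8 -2.9 -1.6 -3.8 -0.7]
top0 1 max z 0.05904795903027752 x [-0.00119318  0.0280918   0.05175026] y [0.01059686 0.04983963 0.08784371] cx top 0.0251603451503604
top0 -1 max z 0.043171227229525815 x [0.00075265 0.02130425 0.03776602] y [-0.08223591 -0.04424953 -0.00775861] cx top 0.01927862461226089
deck z -0.0004110476839319641 0.0028093468038374843
stop top [[ 0.23754888 -0.07327602  0.03511811]
 [ 0.25032225  0.07237981  0.04363547]]
scene0 1 max z 0.057511930041152445 x [-0.00409954  0.0174973   0.04772775] y [0.00799712 0.03758406 0.08707209] cx top 0.021962146525975505
scene0 -1 max z 0.04190704072727816 x [-0.00143141  0.01389598  0.03567318] y [-0.08335146 -0.05020558 -0.00809379] cx top 0.016846790301956117
deck z 0.0005527121128173617 0.0012794636732899297
stop top [[ 0.23568902 -0.07168248  0.03123857]
 [ 0.24884186  0.07004591  0.04250426]]
[[ 0.08576532 -0.99626169 -0.01034153]
 [ 0.98909721  0.08638656 -0.11926469]
 [ 0.11971221  0.          0.99280864]] [ 0.51293103 -0.06487199  0.02      ]
```

```bash
cat >> h.py <<'E'
def totool(target,s,az=None):
    Rt=s["tool_rot"]; return Rt.T@(np.array(target)-s["position"])
E
python3 - <<'E'
from h import *
from rig import status
s=status.observe(); R,t=deck_T(np.load("ramp.npy"))
C=t+R@np.array([.028,.0465,.028]); u=np.array([R[0,0],R[1,0],0]); u/=np.linalg.norm(u)
print("C",C,"u",u)
for b in(.055,): 
    T=C-u*b; T[2]=.16; print(T,totool(T,s))
x=s["tool_rot"][:,0]; print("turn deg",np.degrees(np.arctan2(x[1],x[0]))-np.degrees(np.arctan2(u[1],u[0])))
E
```

```text
C [ 0.46871673 -0.0364997   0.05115058] u [0.08638656 0.99626169 0.        ]
[ 0.46396547 -0.0912941   0.16      ] [-0.46729201 -0.47689829  0.03625073]
turn deg 74.97214738289333
```

>>> play_rows(
  targets="-0.03 -0.03 0 0 0.65;-0.06 -0.06 0 0 0.65;-0.09 -0.09 0 0 0.65;-0.12 -0.12 0 0 0.65;-0.15 -0.15 0 0 0.65",
  force=30,
)

```text
time_s: 0.6
position: [0.2778, 0.323, 0.1961]
tool_rot: [[-0.94, 0.341, -0.0], [0.341, 0.94, -0.0], [0.0, -0.0, -1.0]]
ft_force: [0.9, -0.0, -0.7]
grip_width: 0.0297
```

>>> play_rows(
  targets="-0.03 -0.03 0 0 0.65;-0.06 -0.06 0 0 0.65;-0.09 -0.09 0 0 0.65;-0.12 -0.12 0 0 0.65;-0.15 -0.15 0 0 0.65",
)

```text
time_s: 1.1
position: [0.3676, 0.1307, 0.1963]
tool_rot: [[-0.94, 0.342, -0.0], [0.342, 0.94, 0.0], [0.0, 0.0, -1.0]]
ft_force: [1.9, 0.3, 0.8]
grip_width: 0.0302
```

>>> play_rows(
  targets="-0.03 -0.03 0 0 0.65;-0.06 -0.06 0 0 0.65;-0.09 -0.09 0 0 0.65;-0.12 -0.12 0 0 0.65;-0.15 -0.16 0 0 0.65",
)

```text
time_s: 1.6
position: [0.4541, -0.0706, 0.1961]
tool_rot: [[-0.94, 0.341, -0.0], [0.341, 0.94, 0.0], [0.0, 0.0, -1.0]]
ft_force: [0.8, -0.2, 0.4]
grip_width: 0.03
```

>>> play_rows(
  targets="0 0 0 0.14 0.65;0 0 0 0.28 0.65;0 0 0 0.42 0.65;0 0 0 0.56 0.65;0 0 0 0.7 0.65",
)

```text
time_s: 2.1
position: [0.4534, -0.0692, 0.196]
tool_rot: [[-0.493, 0.87, -0.001], [0.87, 0.493, 0.0], [0.001, -0.0, -1.0]]
ft_force: [0.9, -0.5, -0.1]
grip_width: 0.0299
```

>>> play_rows(
  targets="0 0 0 0.14 0.65;0 0 0 0.28 0.65;0 0 0 0.42 0.65;0 0 0 0.56 0.65;0 0 0 0.608 0.65",
)

```text
time_s: 2.6
position: [0.4535, -0.0691, 0.1961]
tool_rot: [[0.09, 0.996, -0.001], [0.996, -0.09, 0.0], [0.0, -0.001, -1.0]]
ft_force: [0.6, 0.2, 0.6]
grip_width: 0.0298
```

Run:
```python
from h import *
from rig import status
s=status.observe(); R,t=deck_T(np.load("ramp.npy"))
C=t+R@np.array([.028,.0465,.028]); u=np.array([R[0,0],R[1,0],0]); u/=np.linalg.norm(u)
print(s["time_s"],s["position"],s["tool_rot"],s["q"],s["grip_width"],s["ft_force"])
T=C-u*.055; T[2]=.037; print(T,totool(T,s))
x=s["tool_rot"][:,0]; print("turn deg",np.degrees(np.arctan2(x[1],x[0]))-np.degrees(np.arctan2(u[1],u[0])))
```

```text
2.6 [ 0.45345967 -0.06914963  0.19606188] [[ 9.04309756e-02  9.95902502e-01 -6.66478565e-04]
 [ 9.95902703e-01 -9.04308118e-02  2.71893863e-04]
 [ 2.10509580e-04 -6.88335432e-04 -9.99999741e-01]] [-2.35120038e+01  1.26532181e+01  8.79154123e+01 -9.65380886e-04
  7.94726005e+01 -1.83234298e+01] 0.029796115332100328 [0.60869954 0.24669612 0.59721697]
[ 0.46396547 -0.0912941   0.037     ] [-0.02113717  0.01257478  0.15904882]
turn deg -0.23263907296757225
```

>>> play_rows(
  targets="-0.021 0.0126 0.02 -0.004 0.65;-0.021 0.0126 0.05 -0.004 0.65;-0.021 0.0126 0.085 -0.004 0.65;-0.021 0.0126 0.115 -0.004 0.65;-0.021 0.0126 0.13 -0.004 0.65",
)

```text
time_s: 3.1
position: [0.4631, -0.0907, 0.0639]
tool_rot: [[0.082, 0.997, -0.004], [0.997, -0.082, 0.002], [0.001, -0.004, -1.0]]
ft_force: [-0.4, 0.0, -0.4]
grip_width: 0.0297
```

Run:
```python
from h import *
from rig import status,eyes
s=status.observe(); R,t=deck_T(np.load("ramp.npy"))
print(s["time_s"],s["position"],s["ft_force"], (s["position"]-t)@R)
for n in("top","scene"):
    d=eyes.get_image(n); np.savez(n+"1.npz",**d)
a=np.load("top1.npz")["pixels"];b=np.load("scene1.npz")["pixels"]
cv2.imwrite("pics/t1.png",cv2.resize(a[140:245,170:310,::-1],None,fx=5,fy=5,interpolation=cv2.INTER_CUBIC))
cv2.imwrite("pics/s1.png",cv2.resize(b[105:275,175:375,::-1],None,fx=3.5,fy=3.5,interpolation=cv2.INTER_CUBIC))
```

```text
3.1 [ 0.46309521 -0.09069542  0.06388585] [-0.42203238  0.02130837 -0.38918985] [-0.0245624   0.04741872  0.04716545]
```

View pics/t1.png

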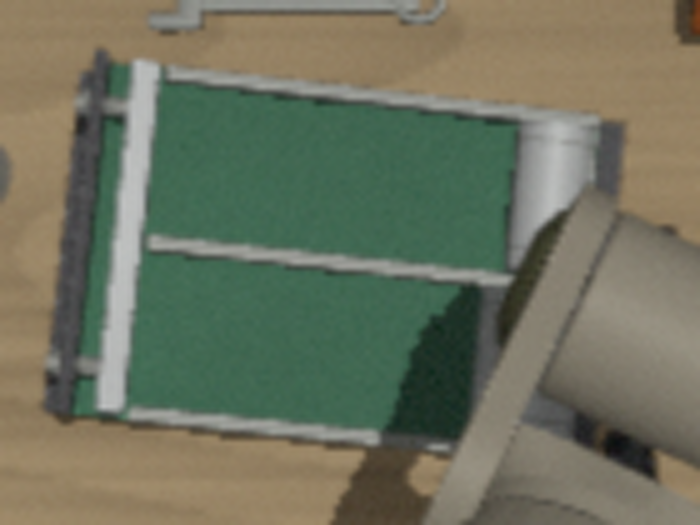

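View pics/s1.png

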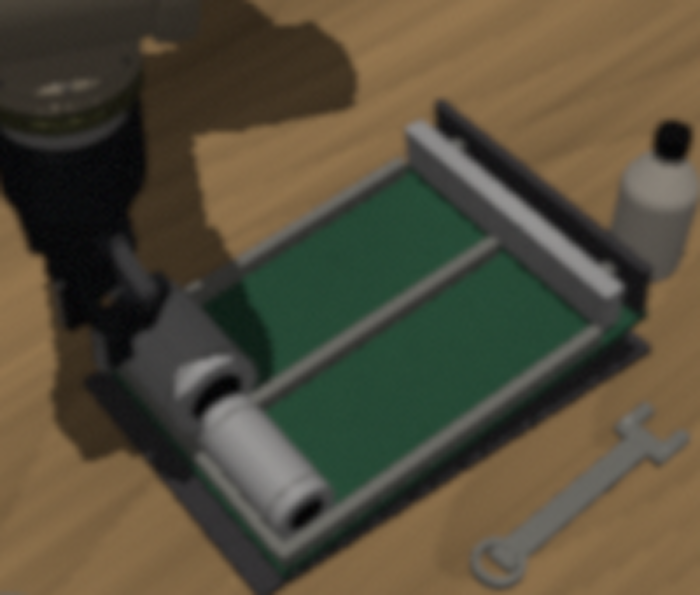

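The fingers are behind the thick sleeve, low and centred in the lane, and nothing else has been touched. I lower them the rest of the way and creep forward.

>>> play_rows(
  targets="0 0 0.014 0 0.65;0 0 0.027 0 0.65;0.0025 0 0.027 0 0.65;0.005 0 0.027 0 0.65;0.0075 0 0.027 0 0.65",
)

```text
time_s: 3.7
position: [0.4656, -0.0837, 0.0403]
tool_rot: [[0.082, 0.997, 0.002], [0.997, -0.082, -0.001], [-0.001, 0.002, -1.0]]
ft_force: [1.2, -0.8, -1.1]
grip_width: 0.0298
```

>>> play_rows(
  targets="0.0015 0 0 0 0.65;0.003 0 0 0 0.65;0.0045 0 0 0 0.65;0.006 0 0 0 0.65;0.0075 0 0 0 0.65",
)

```text
time_s: 4.2
position: [0.4656, -0.0762, 0.0394]
tool_rot: [[0.082, 0.997, -0.0], [0.997, -0.082, -0.0], [-0.0, -0.0, -1.0]]
ft_force: [-0.7, -0.1, -0.2]
grip_width: 0.0298
```

Run:
```python
from h import *
from rig import status,eyes
s=status.observe(); R,t=deck_T(np.load("ramp.npy"))
print(s["time_s"],s["position"],s["ft_force"], (s["position"]-t)@R)
b=eyes.get_image("scene")["pixels"]
cv2.imwrite("pics/s2.png",cv2.resize(b[105:275,175:375,::-1],None,fx=3.5,fy=3.5,interpolation=cv2.INTER_CUBIC))
```

```text
4.2 [ 0.46564226 -0.07618051  0.03935228] [-0.66963555 -0.12224878 -0.159463  ] [-0.01292425  0.04613508  0.02105085]
```

View pics/s2.png

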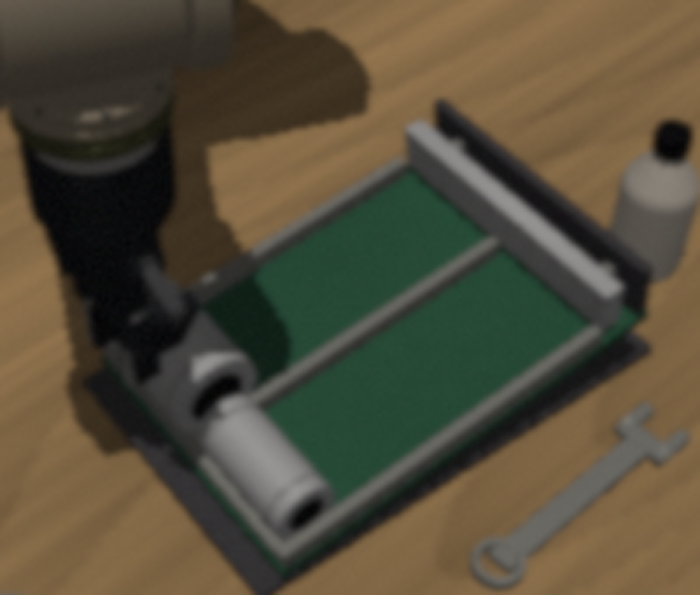

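>>> play_rows(
  targets="0.0005 0 0.002 0 0.65;0.001 0 0.004 0 0.65;0.0025 0 0.004 0 0.65;0.004 0 0.004 0 0.65;0.006 0 0.0038 0 0.65",
)

```text
time_s: 4.75
position: [0.4662, -0.0702, 0.0355]
tool_rot: [[0.082, 0.997, -0.0], [0.997, -0.082, -0.0], [-0.0, -0.0, -1.0]]
ft_force: [0.3, 0.4, 0.3]
grip_width: 0.03
```

>>> play_rows(
  targets="0.002 0 -0.00025 0 0.65;0.004 0 -0.0005 0 0.65;0.006 0 -0.0007 0 0.65;0.008 0 -0.00095 0 0.65;0.01 0 -0.0012 0 0.65",
)

```text
time_s: 5.25
position: [0.4673, -0.0608, 0.0375]
tool_rot: [[0.082, 0.997, 0.001], [0.997, -0.082, -0.002], [-0.001, 0.001, -1.0]]
ft_force: [-3.6, -4.6, 11.2]
grip_width: 0.03
```

Run:
```python
from h import *
from rig import status,eyes
s=status.observe(); R,t=deck_T(np.load("ramp.npy"))
print(s["time_s"],s["position"],s["ft_force"], (s["position"]-t)@R)
b=eyes.get_image("scene")["pixels"]
cv2.imwrite("pics/s3.png",cv2.resize(b[105:275,175:375,::-1],None,fx=3.5,fy=3.5,interpolation=cv2.INTER_CUBIC))
```

```text
5.25 [ 0.46729039 -0.0608435   0.03745055] [-3.56302944 -4.5817134  11.20160071] [0.00215923 0.04581803 0.0173166 ]
```

View pics/s3.png

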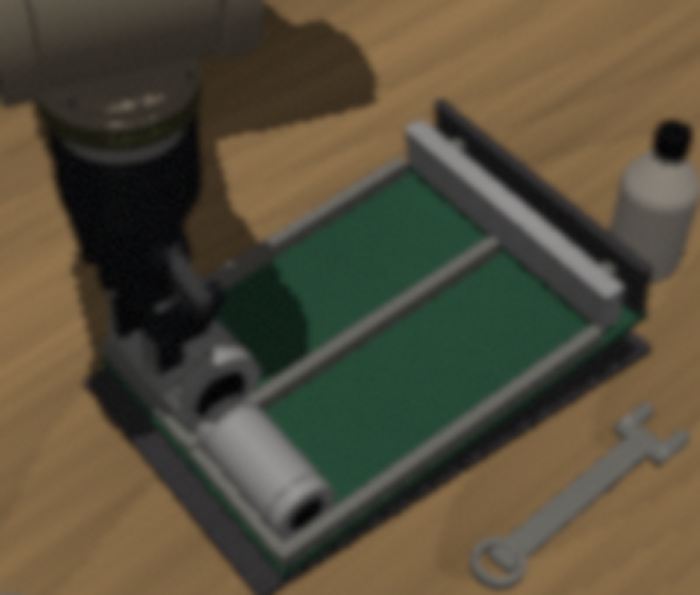

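Run:
```python
from h import *
from rig import status,eyes
R,t=deck_T(np.load("ramp.npy"))
d=eyes.get_image("scene"); np.savez("scene3.npz",**d); d2=eyes.get_image("top"); np.savez("top3.npz",**d2)
s=status.observe();print(s["time_s"],s["position"],s["ft_force"],s["wrist_torque"])
b=d["pixels"]; o=np.load("scene0.npz")["pixels"]
z=lambda b:cv2.resize(b[165:255,190:275,::-1],None,fx=4.6,fy=6,interpolation=cv2.INTER_CUBIC)
cv2.imwrite("pics/s3z.png",np.hstack([z(o),z(b)]))
for n in("scene0","scene3"):
    im,r,K,W=load(n); P=(pts(r,K,W)-t)@R
    for lo,hi in((.008,.02),(.02,.03),(.03,.05),(.05,.065),(.065,.09)):
        q=P[(P[...,1]>lo)&(P[...,1]<hi)&(P[...,2]>.02)&(P[...,2]<.075)&(P[...,0]>-.04)&(P[...,0]<.09)]
        k=q[q[:,0].argsort()]
        print(n,lo,len(q),"maxx",k[-3:].round(3)[:,[0,2]].tolist(),"maxz",np.percentile(q[:,2],95).round(4))
```

```text
5.4 [ 0.4672803  -0.0607772   0.03754387] [-2.74956093 -2.86806243  9.46013303] [-0.45717     0.42025667  0.00722066]
scene0 0.008 314 maxx [[0.049, 0.022], [0.05, 0.026], [0.051, 0.03]] maxz 0.056
scene0 0.02 117 maxx [[0.046, 0.044], [0.049, 0.04], [0.051, 0.035]] maxz 0.057
scene0 0.03 209 maxx [[0.048, 0.041], [0.049, 0.04], [0.049, 0.039]] maxz 0.0571
scene0 0.05 153 maxx [[0.047, 0.043], [0.048, 0.042], [0.048, 0.042]] maxz 0.0573
scene0 0.065 244 maxx [[0.05, 0.04], [0.051, 0.037], [0.051, 0.037]] maxz 0.0568
scene3 0.008 323 maxx [[0.053, 0.03], [0.053, 0.025], [0.054, 0.03]] maxz 0.065
scene3 0.02 130 maxx [[0.046, 0.048], [0.047, 0.047], [0.049, 0.045]] maxz 0.0703
scene3 0.03 60 maxx [[0.049, 0.044], [0.051, 0.041], [0.052, 0.041]] maxz 0.0659
scene3 0.05 86 maxx [[0.011, 0.064], [0.027, 0.057], [0.031, 0.055]] maxz 0.0715
scene3 0.065 40 maxx [[0.027, 0.057], [0.029, 0.055], [0.03, 0.057]] maxz 0.0647
```

View pics/s3z.png

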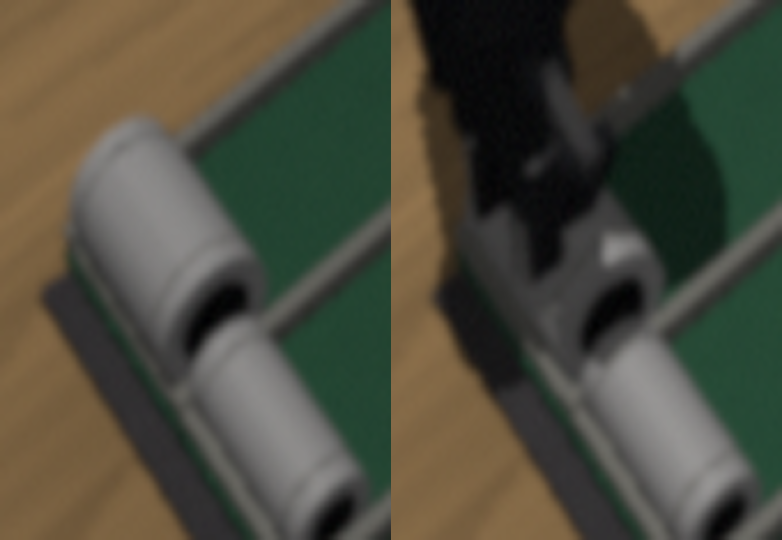

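Run:
```python
from h import *
R,t=deck_T(np.load("ramp.npy"))
im,r,K,W=load("scene3"); P=(pts(r,K,W)-t)@R
print("cam in deck",(-W[:3,3]@W[:3,:3]-t)@R)
np.set_printoptions(linewidth=200)
for v in range(196,218,2):
    print(v,[(u,int(im[v,u].mean()),*(1000*P[v,u]).round().astype(int).tolist()) for u in range(212,232,2)])
```

```text
cam in deck [-0.17633428 -0.43633449  0.72060746]
196 [(212, 6, 6, 63, 65), (214, 7, -176, -436, 721), (216, 9, 0, 24, 110), (218, 11, 2, 21, 110), (220, 12, 6, 21, 107), (222, 9, 2, 1, 129), (224, 10, 3, -5, 135), (226, 12, 4, -12, 141), (228, 11, 6, -17, 144), (230, 11, 11, -14, 137)]
198 [(212, 10, 5, 62, 60), (214, 18, 9, 63, 55), (216, 15, -1, 26, 101), (218, 12, 1, 19, 107), (220, 10, 4, 19, 104), (222, 8, 1, 1, 124), (224, 9, 2, -5, 130), (226, 10, 3, -12, 136), (228, 6, 7, -11, 132), (230, 11, 13, -8, 124)]
200 [(212, 42, 3, 62, 54), (214, 52, 8, 64, 48), (216, 33, -3, 23, 100), (218, 17, -1, 19, 103), (220, 13, 0, 11, 109), (222, 12, 0, 2, 118), (224, 9, 2, -3, 122), (226, 12, 3, -11, 129), (228, 12, 12, 2, 108), (230, 17, 16, 2, 104)]
202 [(212, 62, 4, 67, 42), (214, 60, 5, 59, 49), (216, 45, -2, 29, 87), (218, 34, 1, 26, 87), (220, 17, 0, 12, 102), (222, 14, 0, 4, 110), (224, 9, 1, -4, 118), (226, 12, 5, -4, 114), (228, 31, 11, 2, 102), (230, 52, 28, 31, 57)]
204 [(212, 62, 1, 62, 42), (214, 62, 4, 60, 42), (216, 50, -3, 30, 79), (218, 43, 0, 27, 80), (220, 20, 2, 21, 85),
[... 793 characters left out ...]
 17, 16, 55)]
212 [(212, 46, -3, 68, 11), (214, 49, 1, 66, 9), (216, 54, -1, 47, 32), (218, 57, -5, 26, 58), (220, 52, -1, 26, 55), (222, 56, 4, 29, 46), (224, 62, 7, 24, 50), (226, 61, 10, 21, 50), (228, 63, 12, 17, 52), (230, 67, 15, 13, 54)]
214 [(212, 40, -6, 63, 12), (214, 45, -2, 61, 10), (216, 50, 1, 59, 10), (218, 58, -1, 40, 32), (220, 62, 0, 33, 39), (222, 63, 2, 26, 44), (224, 62, 4, 22, 47), (226, 61, 7, 18, 48), (228, 65, 10, 14, 50), (230, 65, 12, 9, 54)]
216 [(212, 31, -6, 67, 0), (214, 42, -5, 57, 9), (216, 46, -2, 53, 11), (218, 52, 2, 51, 10), (220, 59, -1, 32, 34), (222, 66, 0, 25, 40), (224, 73, 3, 21, 42), (226, 72, 5, 16, 45), (228, 65, 7, 11, 49), (230, 63, 11, 9, 48)]
```

Run:
```python
from h import *
R,t=deck_T(np.load("ramp.npy"))
for n,tcp in(("scene1",(-.0246,.0474,.0472)),("top1",0),("scene3",(.0022,.0458,.0173)),("top3",0)):
    im,r,K,W=load(n); P=(pts(r,K,W)-t)@R
    m=(im.max(-1)<35)&(r>0)&(abs(P[...,0])<.08)&(P[...,1]>-.05)&(P[...,1]<.14)&(P[...,2]>.03)&(P[...,2]<.2)
    q=P[m]; print(n,tcp,len(q))
    for lo in np.arange(.04,.12,.01):
        k=q[(q[:,2]>=lo)&(q[:,2]<lo+.01)]
        if len(k): print("  z",lo.round(2),len(k),"x",np.percentile(k[:,0],[2,98]).round(3),"y",np.percentile(k[:,1],[2,50,98]).round(3))
im=load("scene1")[0];cv2.imwrite("pics/s1z.png",cv2.resize(im[150:250,180:280,::-1],None,fx=6,fy=6,interpolation=cv2.INTER_CUBIC))
```

```text
scene1 (-0.0246, 0.0474, 0.0472) 834
  z 0.04 9 x [0.015 0.033] y [0.008 0.009 0.009]
  z 0.08 13 x [-0.03  -0.019] y [0.036 0.064 0.066]
  z 0.09 45 x [-0.03  -0.014] y [0.02  0.025 0.066]
  z 0.1 37 x [-0.028 -0.013] y [0.02  0.022 0.066]
  z 0.11 19 x [-0.029 -0.022] y [0.022 0.064 0.069]
top1 0 24
scene3 (0.0022, 0.0458, 0.0173) 1135
  z 0.04 12 x [0.014 0.032] y [0.007 0.008 0.009]
  z 0.05 10 x [-0.002  0.021] y [0.061 0.062 0.066]
  z 0.06 35 x [-0.003  0.011] y [0.018 0.062 0.065]
  z 0.07 38 x [-0.001  0.013] y [0.018 0.042 0.064]
  z 0.08 21 x [-0.002  0.007] y [0.018 0.062 0.064]
  z 0.09 27 x [-0.002  0.007] y [0.013 0.063 0.067]
  z 0.1 82 x [-0.002  0.019] y [-0.001  0.02   0.082]
  z 0.11 60 x [-0.     0.022] y [-0.007  0.022  0.087]
top3 0 11
  z 0.1 1 x [0.023 0.023] y [0.086 0.086 0.086]
  z 0.11 1 x [0.021 0.021] y [0.088 0.088 0.088]
```

View pics/s1z.png

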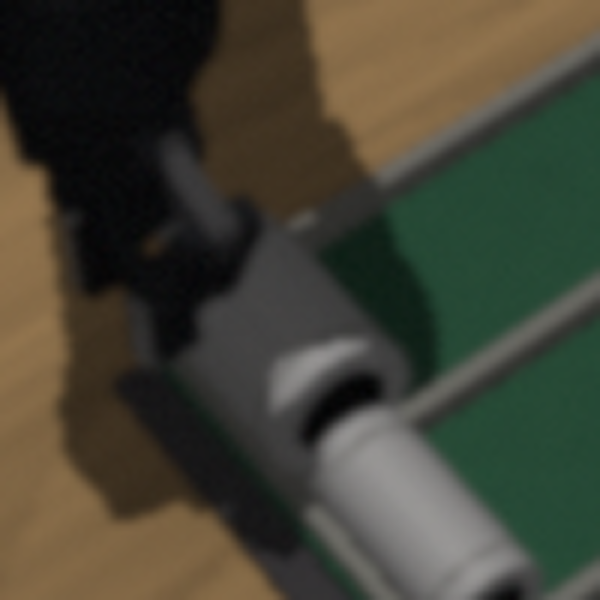

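Run:
```python
from h import *
im=load("scene3")[0].astype(float); c=im[180:230,195:255]
c=np.clip(255*(c/130)**.6,0,255).astype(np.uint8)
cv2.imwrite("pics/s3b.png",cv2.resize(c[:,:,::-1],None,fx=12,fy=12,interpolation=cv2.INTER_NEAREST))
```

```text
(no output)
```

View pics/s3b.png

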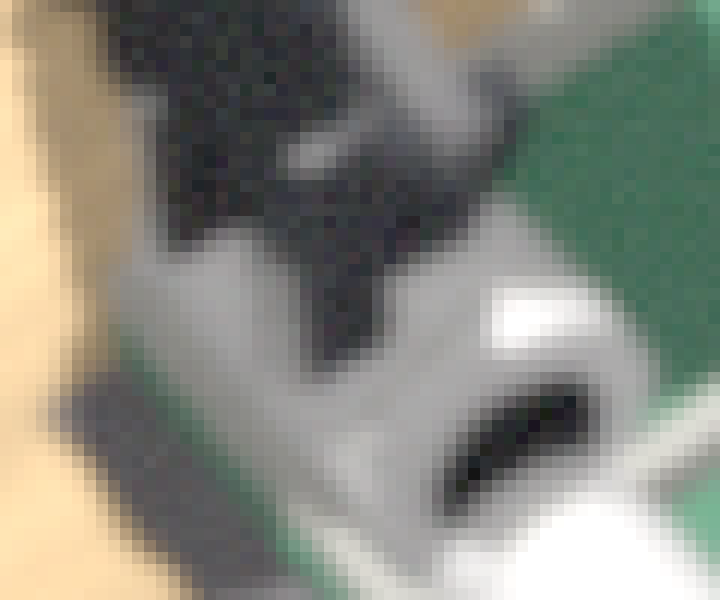

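The reading of about 11 N upward, together with the depth image, shows that the fingertips are resting on the upper back of the sleeve. They end about 35 mm higher than the reported TCP suggests. I back off and measure this properly.

>>> play_rows(
  targets="0 0 -0.005 0 0.65;-0.002 0 -0.012 0 0.65;-0.02 0 -0.012 0 0.65;-0.045 0 -0.012 0 0.65;-0.06 0 -0.012 0 0.65",
)

```text
time_s: 5.9
position: [0.4621, -0.1214, 0.0491]
tool_rot: [[0.082, 0.997, 0.001], [0.997, -0.082, -0.0], [-0.0, 0.001, -1.0]]
ft_force: [0.1, 0.2, -0.6]
grip_width: 0.0297
```

Run:
```python
from h import *
from rig import status,eyes
R,t=deck_T(np.load("ramp.npy"))
d=eyes.get_image("scene"); np.savez("scene4.npz",**d)
s=status.observe();print(s["time_s"],s["position"],s["ft_force"],"deck",(s["position"]-t)@R,s["grip_width"])
b=d["pixels"]; c=np.clip(255*(b/180.)**.6,0,255).astype(np.uint8)
cv2.imwrite("pics/s4.png",cv2.resize(c[150:250,160:280,::-1],None,fx=6,fy=6,interpolation=cv2.INTER_CUBIC))
im,r,K,W=load("scene4"); P=pts(r,K,W); D=(P-t)@R
o=load("scene0"); P0=pts(o[1],o[2],o[3])
m=(r>0)&(o[1]-r>.02)&(abs(D[...,1]-.0465)<.08)&(D[...,2]<.12)
for lo in np.arange(0,.12,.01):
    k=D[m&(D[...,2]>=lo)&(D[...,2]<lo+.01)]
    if len(k): print("z",lo.round(2),len(k),"x",np.percentile(k[:,0],[2,50,98]).round(3),"y",np.percentile(k[:,1],[2,50,98]).round(3))
```

```text
5.95 [ 0.46228061 -0.12295949  0.0490183 ] [ 1.21429709 -1.77996451  0.38473085] deck [-0.05832439  0.04544309  0.03626121] 0.029821028284269583
z 0.07 22 x [-0.064 -0.06  -0.05 ] y [0.02  0.061 0.063]
z 0.08 59 x [-0.064 -0.058 -0.043] y [0.017 0.026 0.067]
z 0.09 50 x [-0.063 -0.058 -0.046] y [0.018 0.025 0.066]
z 0.1 27 x [-0.062 -0.06  -0.056] y [0.025 0.061 0.067]
z 0.11 24 x [-0.062 -0.06  -0.056] y [0.01  0.064 0.074]
```

View pics/s4.png

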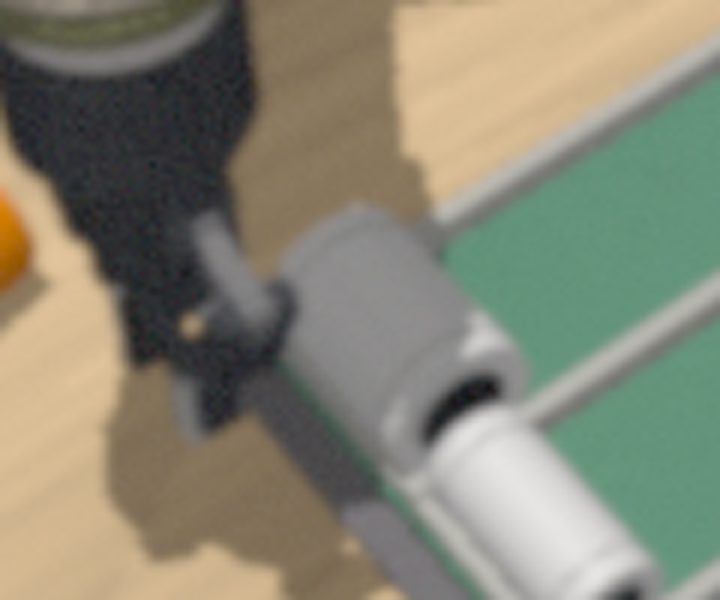

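>>> play_rows(
  targets="0 0 0.015 0 0.65;0 0 0.03 0 0.65;0 0 0.038 0 0.65;0 0 0.038 0 0.65",
)

```text
time_s: 6.35
position: [0.4616, -0.1196, 0.01]
tool_rot: [[0.082, 0.997, -0.002], [0.997, -0.082, 0.001], [0.001, -0.002, -1.0]]
ft_force: [0.3, -0.2, -0.5]
grip_width: 0.0303
```

Run:
```python
from h import *
from rig import status,eyes
R,t=deck_T(np.load("ramp.npy"))
d=eyes.get_image("scene"); np.savez("scene5.npz",**d)
s=status.observe();print(s["time_s"],s["position"],s["ft_force"],"deck",(s["position"]-t)@R,s["grip_width"])
b=d["pixels"]; c=np.clip(255*(b/180.)**.6,0,255).astype(np.uint8)
cv2.imwrite("pics/s5.png",cv2.resize(c[150:250,160:280,::-1],None,fx=6,fy=6,interpolation=cv2.INTER_CUBIC))
im,r,K,W=load("scene5"); P=pts(r,K,W); D=(P-t)@R
o=load("scene0")
m=(r>0)&(o[1]-r>.015)&(abs(D[...,1]-.0465)<.08)&(D[...,2]<.12)
for lo in np.arange(-.02,.1,.01):
    k=D[m&(D[...,2]>=lo)&(D[...,2]<lo+.01)]
    if len(k): print("z",lo.round(2),len(k),"x",np.percentile(k[:,0],[2,50,98]).round(3),"y",np.percentile(k[:,1],[2,50,98]).round(3))
```

```text
6.4 [ 0.46196764 -0.11984268  0.01069249] [ 0.22613263 -0.33658117 -0.22883742] deck [-0.05985647  0.04602414 -0.00215747] 0.02974652801227223
z 0.03 13 x [-0.066 -0.061 -0.048] y [0.026 0.063 0.064]
z 0.04 52 x [-0.068 -0.062 -0.05 ] y [0.019 0.03  0.066]
z 0.05 40 x [-0.066 -0.062 -0.049] y [0.019 0.026 0.066]
z 0.06 23 x [-0.065 -0.063 -0.06 ] y [0.022 0.061 0.068]
z 0.07 22 x [-0.065 -0.063 -0.05 ] y [0.01  0.064 0.074]
z 0.08 75 x [-0.065 -0.061 -0.043] y [0.    0.021 0.091]
z 0.09 52 x [-0.064 -0.061 -0.04 ] y [-0.005  0.022  0.09 ]
```

View pics/s5.png

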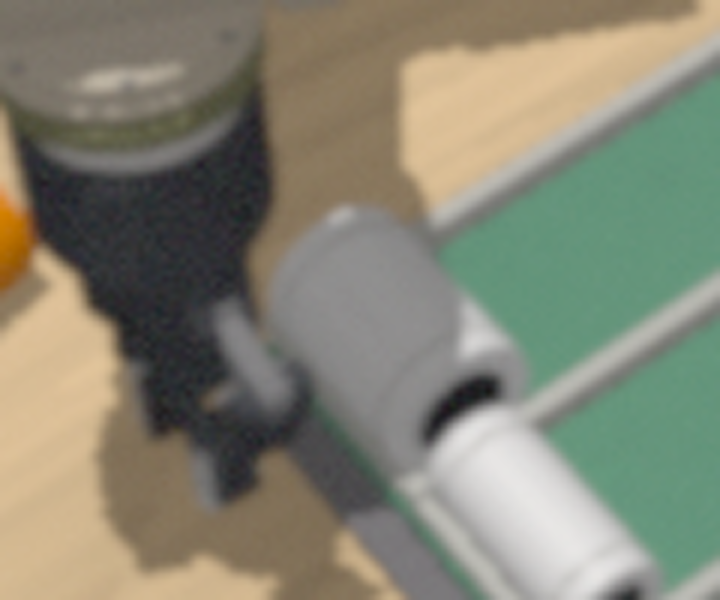

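Run:
```python
from h import *
R,t=deck_T(np.load("ramp.npy"))
im,r,K,W=load("scene5"); P=pts(r,K,W); D=(P-t)@R
c,s=np.cos(1.4843),np.sin(1.4843)
T=np.array([.462,-.1198,.0107]); Q=P-T; U=Q@np.array([c,s,0]); V=Q@np.array([-s,c,0]); Z=Q[...,2]
o=load("scene0")
m=(r>0)&(o[1]-r>.01)&(abs(V)<.08)&(abs(U)<.08)
for lo in np.arange(.02,.2,.01):
    k=m&(Z>=lo)&(Z<lo+.01)
    if k.sum(): print("z above TCP",lo.round(2),k.sum(),"u",np.percentile(U[k],[1,50,99]).round(3),"v",np.percentile(V[k],[1,50,99]).round(3))
```

```text
z above TCP 0.03 8 u [-0.011 -0.007 -0.002] v [-0.02   0.017  0.018]
z above TCP 0.04 48 u [-0.013 -0.008  0.007] v [-0.027 -0.015  0.022]
z above TCP 0.05 45 u [-0.013 -0.008  0.005] v [-0.028 -0.02   0.021]
z above TCP 0.06 24 u [-0.013 -0.011 -0.008] v [-0.025  0.015  0.022]
z above TCP 0.07 20 u [-0.015 -0.012 -0.008] v [-0.027  0.018  0.029]
z above TCP 0.08 69 u [-0.016 -0.012  0.008] v [-0.046 -0.025  0.045]
z above TCP 0.09 47 u [-0.016 -0.013  0.009] v [-0.051 -0.025  0.049]
z above TCP 0.1 100 u [-0.019 -0.01   0.01 ] v [-0.055 -0.022  0.024]
z above TCP 0.11 69 u [-0.019 -0.014  0.014] v [-0.06  -0.022  0.02 ]
z above TCP 0.12 73 u [-0.021 -0.012  0.01 ] v [-0.064 -0.046  0.012]
z above TCP 0.13 175 u [-0.021 -0.006  0.016] v [-0.065 -0.054 -0.01 ]
z above TCP 0.14 103 u [-0.021 -0.006  0.007] v [-0.049 -0.038 -0.009]
z above TCP 0.15 55 u [-0.013 -0.005  0.008] v [-0.039 -0.036 -0.026]
z above TCP 0.16 97 u [-0.039 -0.01   0.026] v [-0.037 -0.033 -0.001]
z above TCP 0.17 162 u [-0.039 -0.016  0.029] v [-0.037 -0.031  0.005]
z above TCP 0.18 171 u [-0.039 -0.016  0.025] v [-0.037 -0.031  0.006]
z above TCP 0.19 188 u [-0.039 -0.013  0.029] v [-0.036 -0.031  0.005]
```

The fingertips sit about 36 mm above the reported TCP, and this agrees across several views. I use the visual tip height, go 10 mm lower, and creep in.

>>> play_rows(
  targets="0.005 0 0.005 0 0.65;0.013 0 0.01 0 0.65;0.021 0 0.01 0 0.65;0.028 0 0.01 0 0.65;0.034 0 0.01 0 0.65",
)

```text
time_s: 6.9
position: [0.4649, -0.0854, 0.0009]
tool_rot: [[0.081, 0.997, 0.0], [0.997, -0.081, -0.0], [-0.0, 0.0, -1.0]]
ft_force: [0.1, -0.3, -0.2]
grip_width: 0.03
```

>>> play_rows(
  targets="0.002 0 0 0 0.65;0.004 0 0 0 0.65;0.006 0 0 0 0.65;0.0075 0 0 0 0.65;0.009 0 0 0 0.65",
)

```text
time_s: 7.4
position: [0.4657, -0.0775, 0.0008]
tool_rot: [[0.082, 0.997, 0.0], [0.997, -0.082, -0.0], [-0.0, 0.0, -1.0]]
ft_force: [0.2, -1.8, 0.5]
grip_width: 0.0301
```

```bash
cat > look.py <<'E'
import sys
from h import *
from rig import status,eyes
R,t=deck_T(np.load("ramp.npy")); i=sys.argv[1]
d=eyes.get_image("scene"); np.savez("scene%s.npz"%i,**d)
s=status.observe();print(s["time_s"],s["position"].round(4),s["ft_force"].round(2),"deck",((s["position"]+[0,0,.036]-t)@R).round(4))
b=d["pixels"]; c=np.clip(255*(b/180.)**.6,0,255).astype(np.uint8)
cv2.imwrite("pics/s%s.png"%i,cv2.resize(c[125:255,190:370,::-1],None,fx=4.4,fy=4.4,interpolation=cv2.INTER_CUBIC))
E
python3 look.py 6
```

```text
7.45 [ 0.4657 -0.0773  0.0008] [0.44 0.12 1.16] deck [-0.0143  0.046   0.0187]
```

View pics/s6.png

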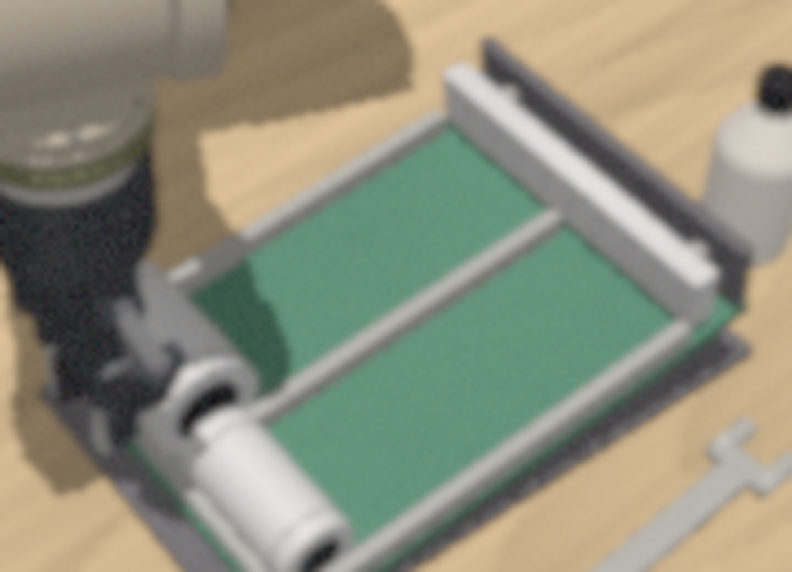

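The fingertips are now properly behind the sleeve. I start the slow push along the slope.

>>> play_rows(
  targets="0.0015 0 0 0 0.65;0.003 0 -0.0002 0 0.65;0.0045 0 -0.0004 0 0.65;0.006 0 -0.0005 0 0.65;0.008 0 -0.0007 0 0.65",
)

```text
time_s: 7.95
position: [0.4662, -0.0692, 0.0015]
tool_rot: [[0.082, 0.997, 0.0], [0.997, -0.082, -0.0], [-0.0, 0.0, -1.0]]
ft_force: [0.7, -0.8, 1.3]
grip_width: 0.0302
```

>>> play_rows(
  targets="0.002 0 -0.0002 0 0.65;0.004 0 -0.0005 0 0.65;0.006 0 -0.0007 0 0.65;0.008 0 -0.001 0 0.65;0.01 0 -0.0012 0 0.65",
)

```text
time_s: 8.45
position: [0.467, -0.0592, 0.0027]
tool_rot: [[0.082, 0.997, 0.0], [0.997, -0.082, -0.0], [-0.0, 0.0, -1.0]]
ft_force: [-0.5, -1.3, 0.4]
grip_width: 0.0298
```

```bash
python3 look.py 7
```

```text
8.5 [ 0.4669 -0.0589  0.0026] [ 0.86 -0.31  0.43] deck [0.0042 0.0463 0.0183]
```

View pics/s7.png

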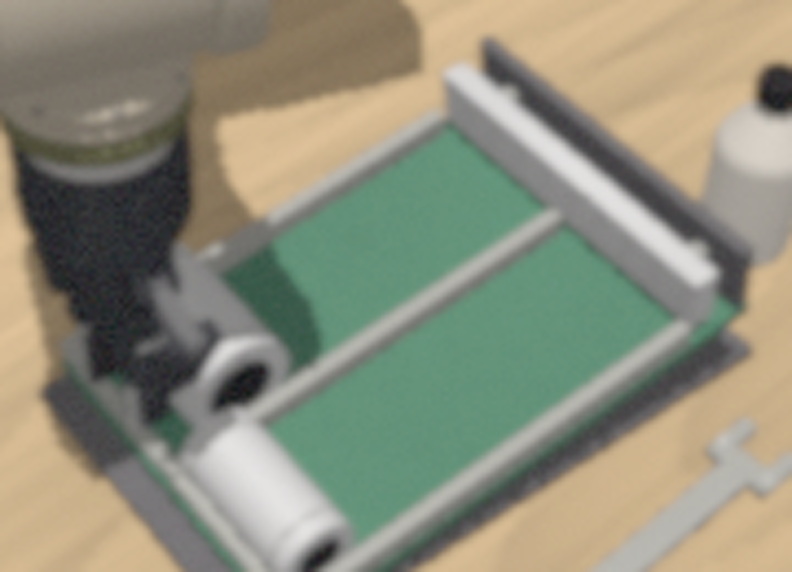

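The sleeve is rolling up with the fingers and stays square in the lane, and the thin sleeve has not moved. I continue steadily at about 25 mm/s.

>>> play_rows(
  targets="0.0025 0 -0.0003 0 0.65;0.005 0 -0.0006 0 0.65;0.0075 0 -0.0009 0 0.65;0.01 0 -0.0012 0 0.65;0.0125 0 -0.0015 0 0.65",
)

```text
time_s: 9.0
position: [0.4681, -0.0467, 0.0042]
tool_rot: [[0.082, 0.997, 0.0], [0.997, -0.082, -0.0], [-0.0, 0.0, -1.0]]
ft_force: [-0.0, -1.0, 1.7]
grip_width: 0.0302
```

>>> play_rows(
  targets="0.0025 0 -0.0003 0 0.65;0.005 0 -0.0006 0 0.65;0.0075 0 -0.0009 0 0.65;0.01 0 -0.0012 0 0.65;0.0125 0 -0.0015 0 0.65",
)

```text
time_s: 9.5
position: [0.4691, -0.0342, 0.0057]
tool_rot: [[0.082, 0.997, 0.0], [0.997, -0.082, -0.0], [-0.0, 0.0, -1.0]]
ft_force: [-0.5, -1.7, 0.5]
grip_width: 0.0298
```

>>> play_rows(
  targets="0.0025 0 -0.0003 0 0.65;0.005 0 -0.0006 0 0.65;0.0075 0 -0.0009 0 0.65;0.01 0 -0.0012 0 0.65;0.0125 0 -0.0015 0 0.65",
)

```text
time_s: 10.0
position: [0.4701, -0.0217, 0.0072]
tool_rot: [[0.082, 0.997, 0.0], [0.997, -0.082, -0.0], [-0.0, 0.0, -1.0]]
ft_force: [-0.0, -2.1, 1.1]
grip_width: 0.0296
```

>>> play_rows(
  targets="0.0025 0 -0.0003 0 0.65;0.005 0 -0.0006 0 0.65;0.0075 0 -0.0009 0 0.65;0.01 0 -0.0012 0 0.65;0.0125 0 -0.0015 0 0.65",
)

```text
time_s: 10.5
position: [0.4711, -0.0093, 0.0087]
tool_rot: [[0.082, 0.997, 0.0], [0.997, -0.082, 0.0], [0.0, 0.0, -1.0]]
ft_force: [0.2, -1.3, 0.9]
grip_width: 0.03
```

>>> play_rows(
  targets="0.0025 0 -0.0003 0 0.65;0.005 0 -0.0006 0 0.65;0.0075 0 -0.0009 0 0.65;0.01 0 -0.0012 0 0.65;0.0125 0 -0.0015 0 0.65",
)

```text
time_s: 11.0
position: [0.4721, 0.0032, 0.0101]
tool_rot: [[0.082, 0.997, -0.0], [0.997, -0.082, -0.0], [-0.0, -0.0, -1.0]]
ft_force: [-0.4, -1.4, 0.8]
grip_width: 0.0299
```

```bash
python3 look.py 8
```

```text
11.05 [0.4721 0.0035 0.0101] [-0.11  0.11  0.47] deck [0.0673 0.0466 0.0182]
```

View pics/s8.png

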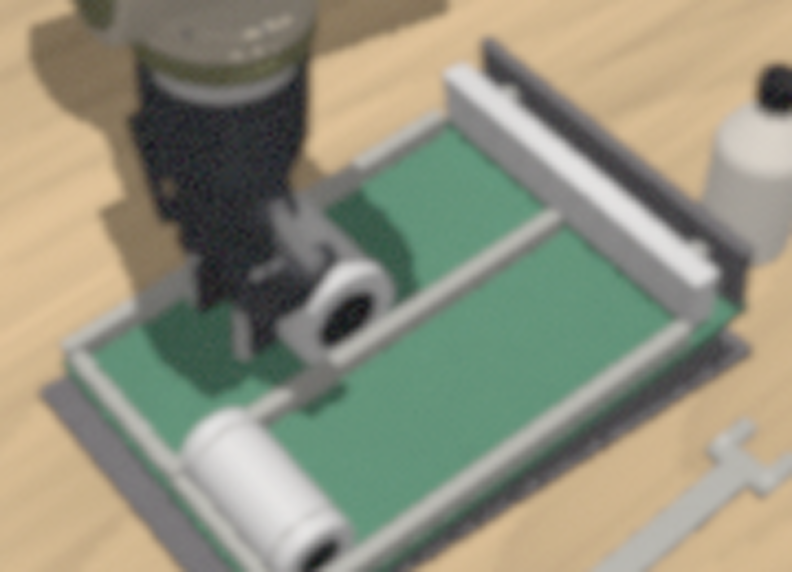

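>>> play_rows(
  targets="0.0025 0 -0.0003 0 0.65;0.005 0 -0.0006 0 0.65;0.0075 0 -0.0009 0 0.65;0.01 0 -0.0012 0 0.65;0.0125 0 -0.0015 0 0.65",
)

```text
time_s: 11.55
position: [0.4732, 0.0156, 0.0117]
tool_rot: [[0.082, 0.997, 0.0], [0.997, -0.082, -0.0], [-0.0, 0.0, -1.0]]
ft_force: [0.3, -1.6, 0.2]
grip_width: 0.0298
```

>>> play_rows(
  targets="0.0025 0 -0.0003 0 0.65;0.005 0 -0.0006 0 0.65;0.0075 0 -0.0009 0 0.65;0.01 0 -0.0012 0 0.65;0.0125 0 -0.0015 0 0.65",
)

```text
time_s: 12.05
position: [0.4742, 0.0281, 0.0131]
tool_rot: [[0.082, 0.997, -0.0], [0.997, -0.082, -0.0], [-0.0, -0.0, -1.0]]
ft_force: [-0.0, -1.3, 0.6]
grip_width: 0.0302
```

>>> play_rows(
  targets="0.0025 0 -0.0003 0 0.65;0.005 0 -0.0006 0 0.65;0.0075 0 -0.0009 0 0.65;0.01 0 -0.0012 0 0.65;0.0125 0 -0.0015 0 0.65",
)

```text
time_s: 12.55
position: [0.4752, 0.0405, 0.0146]
tool_rot: [[0.082, 0.997, -0.0], [0.997, -0.082, 0.0], [0.0, -0.0, -1.0]]
ft_force: [0.7, -1.7, 1.8]
grip_width: 0.0299
```

>>> play_rows(
  targets="0.0025 0 -0.0003 0 0.65;0.005 0 -0.0006 0 0.65;0.0075 0 -0.0009 0 0.65;0.01 0 -0.0012 0 0.65;0.0125 0 -0.0015 0 0.65",
)

```text
time_s: 13.05
position: [0.4762, 0.053, 0.0162]
tool_rot: [[0.082, 0.997, -0.0], [0.997, -0.082, -0.0], [-0.0, -0.0, -1.0]]
ft_force: [1.0, -2.1, 0.9]
grip_width: 0.0302
```

>>> play_rows(
  targets="0.0025 0 -0.0003 0 0.65;0.005 0 -0.0006 0 0.65;0.0075 0 -0.0009 0 0.65;0.01 0 -0.0012 0 0.65;0.0125 0 -0.0015 0 0.65",
)

```text
time_s: 13.55
position: [0.4773, 0.0654, 0.0177]
tool_rot: [[0.082, 0.997, -0.0], [0.997, -0.082, -0.0], [-0.0, -0.0, -1.0]]
ft_force: [0.2, -1.5, 1.3]
grip_width: 0.0299
```

>>> play_rows(
  targets="0.0025 0 -0.0003 0 0.65;0.005 0 -0.0006 0 0.65;0.0075 0 -0.0009 0 0.65;0.01 0 -0.0012 0 0.65;0.0125 0 -0.0015 0 0.65",
)

```text
time_s: 14.05
position: [0.4783, 0.0779, 0.0192]
tool_rot: [[0.082, 0.997, 0.0], [0.997, -0.082, -0.0], [-0.0, 0.0, -1.0]]
ft_force: [0.1, -2.1, -0.3]
grip_width: 0.0298
```

>>> play_rows(
  targets="0.0025 0 -0.0003 0 0.65;0.005 0 -0.0006 0 0.65;0.007 0 -0.0008 0 0.65;0.009 0 -0.0011 0 0.65;0.011 0 -0.0013 0 0.65",
)

```text
time_s: 14.55
position: [0.4792, 0.0888, 0.0204]
tool_rot: [[0.082, 0.997, -0.0], [0.997, -0.082, 0.0], [0.0, -0.0, -1.0]]
ft_force: [0.7, -1.2, 1.0]
grip_width: 0.0299
```

```bash
python3 look.py 9
```

```text
14.6 [0.4792 0.0891 0.0205] [-0.17 -0.5  -0.17] deck [0.1538 0.0469 0.0182]
```

View pics/s9.png

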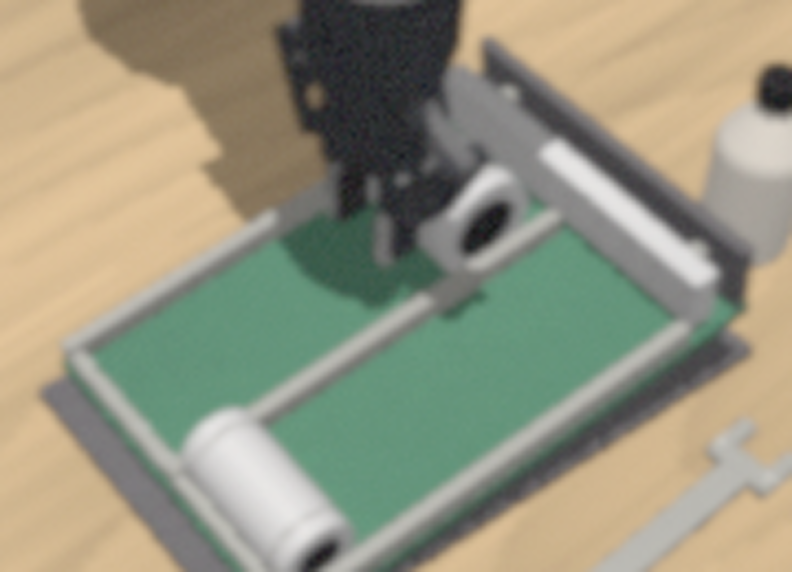

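>>> play_rows(
  targets="0.002 0 -0.0002 0 0.65;0.004 0 -0.0005 0 0.65;0.006 0 -0.0007 0 0.65;0.008 0 -0.001 0 0.65;0.0095 0 -0.0011 0 0.65",
)

```text
time_s: 15.1
position: [0.48, 0.0983, 0.0215]
tool_rot: [[0.082, 0.997, -0.0], [0.997, -0.082, 0.0], [0.0, -0.0, -1.0]]
ft_force: [-0.7, -1.0, 0.6]
grip_width: 0.0298
```

>>> play_rows(
  targets="0.001 0 -0.0001 0 0.65;0.002 0 -0.0002 0 0.65;0.003 0 -0.0004 0 0.65",
)

```text
time_s: 15.4
position: [0.4802, 0.1012, 0.0219]
tool_rot: [[0.082, 0.997, -0.0], [0.997, -0.082, -0.0], [-0.0, -0.0, -1.0]]
ft_force: [0.6, -1.3, 0.0]
grip_width: 0.0297
```

>>> play_rows(
  targets="0.001 0 -0.0001 0 0.65;0.002 0 -0.0002 0 0.65",
)

```text
time_s: 15.6
position: [0.4804, 0.1032, 0.0221]
tool_rot: [[0.082, 0.997, -0.0], [0.997, -0.082, 0.0], [0.0, -0.0, -1.0]]
ft_force: [0.0, -2.9, 1.2]
grip_width: 0.0301
```

```bash
python3 - <<'E'
from rig import status,eyes
import numpy as np
f=[]
for i in range(4):
    s=status.observe(); f.append(s["ft_force"])
    d=eyes.get_image("top"); 
print(np.array(f).round(2),s["time_s"],s["position"])
np.savez("top10.npz",**d)
E
python3 look.py 10
```

```text
[[ 0.04 -2.93  1.21]
 [ 0.76 -0.82  0.64]
 [ 0.1  -0.47 -0.54]
 [-1.37  0.34 -0.32]] 15.75 [0.48033749 0.10326218 0.02208213]
15.85 [0.4803 0.1032 0.022 ] [-0.45  0.02 -0.88] deck [0.168  0.047  0.0181]
```

View pics/s10.png

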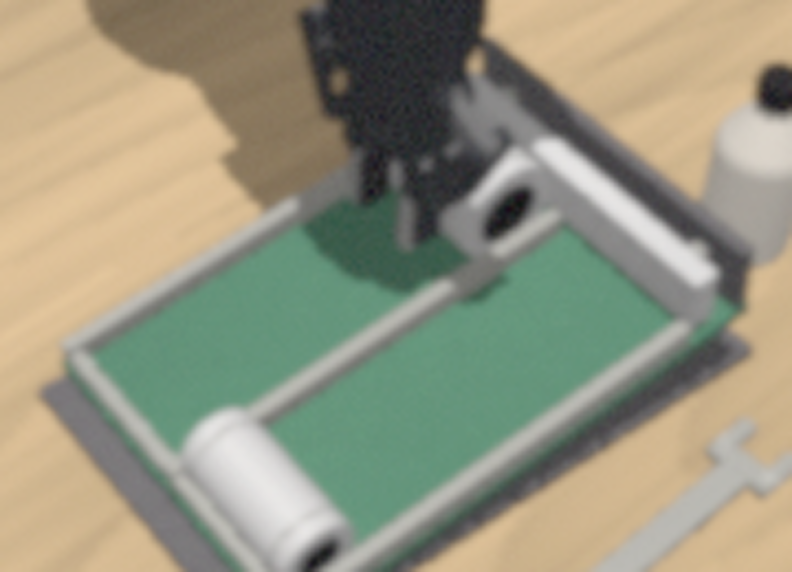

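>>> play_rows(
  targets="0.001 0 -0.0001 0 0.65;0.002 0 -0.0002 0 0.65",
)

```text
time_s: 16.05
position: [0.4806, 0.1051, 0.0224]
tool_rot: [[0.082, 0.997, 0.0], [0.997, -0.082, -0.0], [-0.0, 0.0, -1.0]]
ft_force: [-0.1, -2.0, 0.5]
grip_width: 0.0301
```

>>> play_rows(
  targets="0.001 0 -0.0001 0 0.65;0.002 0 -0.0002 0 0.65;0.002 0 -0.0002 0 0.65",
)

```text
time_s: 16.35
position: [0.481, 0.1066, 0.0228]
tool_rot: [[0.082, 0.997, 0.001], [0.997, -0.082, -0.001], [-0.001, 0.001, -1.0]]
ft_force: [0.2, -5.3, 2.3]
grip_width: 0.0301
```

```bash
cat > ff.py <<'E'
from rig import status,eyes
import numpy as np,sys
from h import *
f=[]
for i in range(6):
    d=eyes.get_image("scene"); s=status.observe(); f.append(s["ft_force"])
f=np.array(f); print(f.mean(0).round(2),f.std(0).round(2),s["time_s"],s["position"])
np.savez(sys.argv[1]+".npz",**d)
o=load("scene0")[0]; b=d["pixels"]
z=lambda b:cv2.resize(np.clip(255*(b[130:205,285:365,::-1]/170.)**.7,0,255).astype(np.uint8),None,fx=4.8,fy=6,interpolation=cv2.INTER_CUBIC)
cv2.imwrite("pics/%s.png"%sys.argv[1],np.hstack([z(o),z(b)]))
E
python3 ff.py f1
```

```text
[-0.16 -4.95  2.96] [0.4  0.22 0.58] 16.65 [0.48098234 0.10665247 0.02273862]
```

View pics/f1.png

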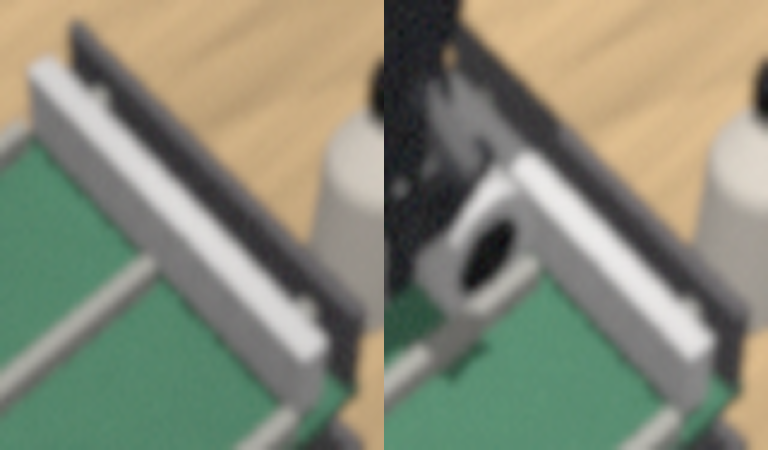

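Run:
```python
from h import *
R,t=deck_T(np.load("ramp.npy"))
_,_,K,W=load("scene0")
def proj(p):
    q=W[:3,:3]@(t+R@np.array(p))+W[:3,3]; return np.array([K[0,2]+K[0,0]*q[0]/-q[2],K[1,2]-K[1,1]*q[1]/-q[2]])
a=cv2.cvtColor(load("scene0")[0],cv2.COLOR_RGB2GRAY).astype(np.float32)
b=cv2.cvtColor(load("f1")[0],cv2.COLOR_RGB2GRAY).astype(np.float32)
# profiles along uphill through stop top, several y: find edges crossing (front-top & back-top edge)
for y in(-.01,-.02,-.03,-.04,-.05,-.06,-.07):
    xs=np.arange(.215,.285,.0005); P=np.array([proj((x,y,.04)) for x in xs]).astype(np.float32)
    out=[]
    for im in(a,b):
        pr=cv2.remap(im,P[:,0].reshape(1,-1),P[:,1].reshape(1,-1),cv2.INTER_LINEAR)[0]
        pr=cv2.GaussianBlur(pr.reshape(1,-1),(0,0),4)[0]
        g=np.gradient(pr); i=g[10:90].argmax()+10; j=g[20:120].argmin()+20
        out.append((xs[i],xs[j],pr.max().round()))
        c=(pr-pr.min()-.5*np.ptp(pr)).clip(0); out.append(((c*xs).sum()/c.sum()).round(4))
    print(y,np.array(out[1::2])*1e3,[tuple(np.round(o,4)) for o in out[::2]])
```

```text
-0.01 [251. 252.] [(np.float64(0.2365), np.float64(0.2515), np.float64(134.0)), (np.float64(0.238), np.float64(0.253), np.float64(147.0))]
-0.02 [251.7 252.1] [(np.float64(0.237), np.float64(0.252), np.float64(134.0)), (np.float64(0.2375), np.float64(0.253), np.float64(147.0))]
-0.03 [250.  251.1] [(np.float64(0.2365), np.float64(0.2515), np.float64(134.0)), (np.float64(0.238), np.float64(0.253), np.float64(146.0))]
-0.04 [250.9 251.9] [(np.float64(0.236), np.float64(0.2515), np.float64(133.0)), (np.float64(0.2375), np.float64(0.253), np.float64(145.0))]
-0.05 [248.7 249.8] [(np.float64(0.236), np.float64(0.251), np.float64(132.0)), (np.float64(0.2375), np.float64(0.2525), np.float64(144.0))]
-0.06 [242.7 244.1] [(np.float64(0.236), np.float64(0.251), np.float64(132.0)), (np.float64(0.237), np.float64(0.2525), np.float64(144.0))]
-0.07 [242.8 244.1] [(np.float64(0.236), np.float64(0.251), np.float64(131.0)), (np.float64(0.237), np.float64(0.252), np.float64(142.0))]
```

>>> play_rows(
  targets="0.0004 0 0 0 0.65;0.0008 0 -0.0001 0 0.65;0.0008 0 -0.0001 0 0.65;0.0008 0 -0.0001 0 0.65;0.0008 0 -0.0001 0 0.65",
)

```text
time_s: 17.15
position: [0.4811, 0.1073, 0.0229]
tool_rot: [[0.082, 0.997, 0.001], [0.997, -0.082, -0.001], [-0.001, 0.001, -1.0]]
ft_force: [-0.3, -6.6, 2.9]
grip_width: 0.03
```

```bash
python3 ff.py f2
python3 - <<'E'
from h import *
R,t=deck_T(np.load("ramp.npy"))
_,_,K,W=load("scene0")
def proj(p):
    q=W[:3,:3]@(t+R@np.array(p))+W[:3,3]; return np.array([K[0,2]+K[0,0]*q[0]/-q[2],K[1,2]-K[1,1]*q[1]/-q[2]])
g=lambda n:cv2.cvtColor(load(n)[0],cv2.COLOR_RGB2GRAY).astype(np.float32)
for n in("scene10","f1","f2"):
  D=[]
  for y in np.arange(-.08,-.005,.005):
    xs=np.arange(.215,.285,.00025); P=np.array([proj((x,y,.04)) for x in xs]).astype(np.float32); o=[]
    for im in(g("scene0"),g(n)):
        pr=cv2.remap(im,P[:,0].reshape(1,-1),P[:,1].reshape(1,-1),cv2.INTER_LINEAR)[0]
        gr=np.gradient(cv2.GaussianBlur(pr.reshape(1,-1),(0,0),6)[0]); m=(xs>.243)&(xs<.26); w=(-gr*m).clip(0)**2; o.append((w*xs).sum()/w.sum())
    D.append(o[1]-o[0])
  print(n,"stop shift mm",np.round(np.median(D)*1e3,2),np.round(np.std(D)*1e3,2))
E
python3 look.py 11
```

```text
[-0.23 -6.08  2.76] [0.43 0.4  0.37] 17.45 [0.48108666 0.10726178 0.0228626 ]
scene10 stop shift mm 0.0 0.05
f1 stop shift mm 1.31 0.27
f2 stop shift mm 1.83 0.35
17.5 [0.4811 0.1073 0.0229] [ 0.37 -6.04  2.66] deck [0.1722 0.0466 0.0184]
```

View pics/s11.png

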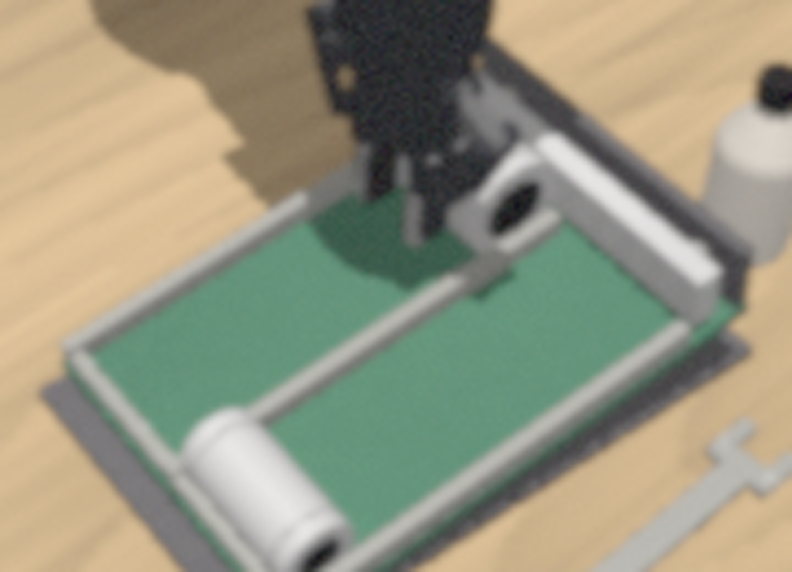

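The sleeve is pressed on the stop bar, which has yielded about 1.8 mm, and the force is steady. The thin sleeve, bottle and wrench have not moved. I hand the job in.

```bash
python3 -c "
from rig import env; print(env.close_job())"
```

```text
the job is handed in; nothing more can be done
None
```

The thicker sleeve is at the top of its lane, held pressed against the stop bar by the part-open fingertips. I pushed it up at about 20–25 mm/s, slower near the stop, without gripping or lifting it, and handed the job in at about 17.5 s.

**Last checks:**
- **Stop bar:** it had yielded about 1.8 mm in the scene picture, which by its stated spring is roughly 2 N.
- **Wrist force:** it was steady at about 6 N against the push and 2.8 N upward. That is more than the spring figure. I put the difference down to friction and the slope, but did not check it.
- **Other things:** in the last scene picture the thinner sleeve, the bottle and what could be seen of the wrench were where they started. The bearing ring was outside that crop, so I did not recheck it.

**What went wrong:** my first approach was too high, because the fingertips sit about 36 mm above the reported TCP. They pressed on the sleeve's upper back with about 11–12 N and may have nudged it 2–3 mm up from the lip. I backed off, so it would have settled back on the lip. I then remeasured the tip height from the depth images, and the push itself ran without any run-back that I could see.

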